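Hold the filler spout over the yolk

ROBOT

A 6-joint arm with a two-finger parallel gripper is mounted at the origin on a cart in front of the work surface, level with it; the furniture and walls round the work are solid. World frame = base frame: x ahead of the robot, y to its left, z up, the work surface at z = 0. Lengths are in mm, angles in rad, forces in N, time in s.
With the tool pointing down it reaches from about 350 to 925 mm from the base axis. Payload 6.4 kg.
Tool frame: the origin (TCP) lies on the centre line of the jaws, within the pads' length; the fingertips stand 8 mm ahead of it and the grasp point (between the pads) lies 11 mm behind it; z points along the fingers, x is the direction in which the jaws open and shut, and the axes are right-handed (so a half turn about z gives the same grasp; the last joint's range is limited). The gripper opens to 94 mm and grips with 3 to 60 N. Pads are 16 mm wide; open, the fingers measure 119 mm over their backs; the gripper's body (75 mm by 177 mm) begins 78 mm behind the grasp point.
Start: joints at [-1.463, 0.245, 1.558, -0, 1.339, -0.174], TCP at [180.76, -624.371, 183.555] pointing down, gripper open.
Joint ranges: [-3.13, 3.13], [-1.02, 2.26], [0.13, 2.54], [-0.95, 4.09], [0.21, 2.88], [-2.74, 2.74]. Speed limits (rad/s): [2.57, 2.57, 3.14, 3.14, 3.14, 3.14].

INTERFACE

Orientations are given as a unit quaternion [w, x, y, z].
In Python, from cell import env, vision, order, recognise, outline_of, landmark_of gives the robot as it stands.
- The arm moves only by the tool move_arm, never from a script. Its argument "steps" is a list of rows, each a list of 3 entries, a list of its own where there are three numbers: the shift along the tool's x, y, z in cm, then the turn, a rotation vector about the tool's x, y, z in rad, then the finger opening in cm, from 0 to 9.4. In form: [[[x, y, z], [ax, ay, az], grip], ...]. A call has 1 to 5 rows; each row shifts and turns the commanded pose from where the row before left it, along the tool's axes as they then stand; what a row does not reach is not made up. A row lasts 1/10 s, in which the tool goes at most 50 mm and 8.59 degrees, less where a joint would pass 70% of its speed; a pose out of reach is approached as far as the arm can. A call is refused whole if a number of a shift passes 5 or a number of a turn 0.15, either way. A call with a gripper value outside its range is refused whole. The fingers move at their own pace and stop on an object; "squeeze" is the grip in N (left out, the last holds). Time passes only in rows, so rows that do not move let the fingers close. It gives the time, the measured TCP pose, the force and the opening at its end, in the units of the state.
- env.get_obs(): the state, without advancing time (a new reading comes with each control period).
- vision.snapshot(name): name is "side" or "top"; returns a dict with "img" (384x512x3 uint8, red, green, blue), "range_z" (384x512 float32, mm along the optical axis (not along the pixel's ray), 0 where there is no reading), "fx", "fy", "cx", "cy" (pixels), "extrinsics" (4x4, takes a point from world to camera coordinates). Camera axes: x right, y up, looking along -z (the intrinsics and any distortion apply to the point x, -y, -z); pixel columns grow to the right and rows downward; lengths in mm; the calibration is good to about 2 mm. A picture is of the moment at which its call begins.
- order.job_done(): hands the job in, once; it reports no verdict.
Trained networks look in the newest picture that a camera, given by its name, has taken for a name from the list of things; names that differ only in an ending like _2 or _b are one class to them, and where a whole thing is asked for, a point or a joint stands for the part that bears it (a point fixed in the world has none). Each returns a list of dicts, best first, with "score" (0 to 1); they miss things now and then, are a little off and sometimes report something else, mostly with a low value. They report only what shows in the picture. A call takes as long as a camera call. They do not tell look-alikes from the thing itself.
- recognise(camera, query): "at" ([column, row] in pixels, amid what is visible of it).
- outline_of(camera, query): "pixels" (384x512 bool, what is visible of it) and "at" ([column, row] in pixels, amid what is visible of it).
- landmark_of(camera, query): "at" ([column, row] in pixels: a listed point, or the origin of a listed thing).
The state is a dict: "clock": time; "joint_positions": joint angles; "dq": joint speeds; "joint_efforts": joint torques, N m; "ee_pos": TCP position; "tcp_rot": TCP orientation; "ft_force": force on the tool from outside, world axes, zero at the start; "torque": the same for the moment, N m; "width": finger opening in mm.
Only numpy, scipy, OpenCV 4.12 (cv2) and the standard library are available. Lean on these libraries where they do the work, as an engineer would, in place of code of your own. Each camera call takes 0.05 s, during which the arm holds its last target.

TASK

The yolk is to be thinned with water for egg wash: with one fingertip, push the spring-return spout of the bench filler round sideways until its outlet is over the middle of the glass bowl of yolk, and finish while still holding it there against its spring. Just push the spout, never pinch it between two fingers, and leave the bowl and the other things on the worktop where they stand.

Things in the scene. Friction and masses are not known exactly. Their poses are not given: they have to be found in the camera images.
- filler: steel bench water filler, fixed: base plate 100x100x12 mm, round column 30 mm thick (at most 60 mm at its foot, 44 mm at the swivel hub), 215 mm high, with a thin inlet pipe down its rear; origin under the column axis on the worktop. Its front is -x of its own frame, z up
- pivot (a point): point on the upright swivel axis of the spout, at the mid height of the spout's arm (190 mm above the worktop)
- spout (a joint): angle of the spout, rad. 0: it points to the filler's own -x (its rest position); positive turns anticlockwise seen from above (the spout end goes to the filler's -y); range -1.6 to 1.6. A spring (0.5 N m per rad, friction 0.02 N m, damped) drives it back to 0 from either side, so it follows the finger back
- outlet (a point): centre of the outlet opening at the spout's end: black round nozzle 23 mm across, facing down, 180 mm from the swivel axis, 138 mm above the worktop
- spout_mid (a point): point on the centre line of the spout's level arm, 120 mm from the swivel axis. The arm is a straight level steel bar, 16 mm wide and 24 mm high (178 to 202 mm above the worktop), running from the hub (radius 22 mm) to the nozzle; a finger can push anywhere on its upright sides
- yolk_bowl: small loose glass bowl with yellow beaten yolk, 116 mm across, 44 mm high; origin at the centre of its underside. It stands about 180 mm from the swivel axis, on either side of the spout's rest position, 0.3 to 1.2 rad from it
- drum_cornflour: loose yellow drum with white lid, 75 mm across, 96 mm high; origin at the centre of its underside; bystander, below the spout
- jar_dill: loose spice jar with grey cap and green contents, 45 mm across, 92 mm high; origin at the centre of its underside; bystander, below the spout
- mortar: loose white mortar with pestle, 88 mm across, 103 mm high; origin at the centre of its underside; bystander, below the spout
Not all that is in view belongs to the job. What is shaped like the yolk_bowl but red is not meant.

How it is judged (in metres and radians):
At the end, for the whole second after the job is handed in: The outlet is within 25 mm (seen from above) of the centre of the yolk bowl and still, the robot's finger presses on the spout with more than 0.3 N, and the bowl is within 15 mm of where it stood (horizontal distance between outlet and yolk_bowl below 0.025 m and velocity of joint spout between -0.05 and 0.05 rad/s and contact force between the fingers and spout above 0.3 N and distance of yolk_bowl from where it was at the start of the episode below 0.015 m); the arm keeps its last pose, push and grip.
It fails at once if the spout is pinched (pressed on both sides at once with more than 1 N) ((contact force between the fingers and spout_c2 above 1 N or contact force between the fingers and spout_c3 above 1 N) and (contact force between the fingers and spout_c4 above 1 N or contact force between the fingers and spout_c5 above 1 N)).
It fails at once if the yolk bowl is moved or lifted by more than 15 mm (distance of yolk_bowl from where it was at the start of the episode above 0.015 m).
It fails at once if a bystander is moved, lifted or tipped (distance of any of drum_cornflour, jar_dill, mortar from where it was at the start of the episode above 0.015 m or angle between any of drum_cornflour, jar_dill, mortar, yolk_bowl's own z axis and vertical above 0.3 rad).
It also fails if it takes over 45 s, if anything falls off the work surface, if the arm or the gripper's body presses on something with over 40 N, if the wrist force passes 120 N, or if a joint passes its speed limit or range.

## Working session

There is one attempt and no reset: what is moved stays moved. The work goes in short steps, Python scripts to look and compute and a tool call to move; the robot and the scene stay as the last step left them, time stands still between calls to the robot, and variables do not carry over. Pictures are saved under pics/ and viewed, and the job is handed in when it is done.

Besides the shell and the picture viewer there is one more tool, called after "Request:" by a JSON object that holds its "fn" and its "kwargs". move_arm: Moves the arm, as the interface text tells. Its arguments: {"type":"object","properties":{"steps":{"type":"array"},"squeeze":{"type":"number"}},"required":["steps"]}

```bash
mkdir -p pics; cat > h.py <<'E'
from cell import env, vision, order, recognise, outline_of, landmark_of
import numpy as np, cv2
def world(s,px,z=None,rng=None):
    c,r=px; E=np.array(s["extrinsics"]); R=E[:3,:3]; t=E[:3,3]
    d=np.array([(c-s["cx"])/s["fx"],-(r-s["cy"])/s["fy"],-1.0])
    o=-R.T@t; dw=R.T@d
    if z is not None: k=(z-o[2])/dw[2]
    else:
        k=rng if rng is not None else s["range_z"][int(round(r)),int(round(c))]
    return o+k*dw
def save(s,n): cv2.imwrite("pics/"+n+".png",cv2.cvtColor(s["img"],cv2.COLOR_RGB2BGR))
def cloud(s,m):
    E=np.array(s["extrinsics"]); R=E[:3,:3]; t=E[:3,3]
    v,u=np.nonzero(m&(s["range_z"]>0)); k=s["range_z"][v,u]
    P=np.stack([(u-s["cx"])/s["fx"]*k,-(v-s["cy"])/s["fy"]*k,-k],1)
    return (P-t)@R
E
python3 - <<'E'
from h import *
for n in("side","top"):
    s=vision.snapshot(n); save(s,n+"0")
    print(n,[k for k in s], (s["range_z"]>0).mean())
    for q in("yolk_bowl","drum_cornflour","jar_dill","mortar","filler","spout"):
        for r in recognise(n,q)[:3]: 
            print(q,np.round(r["at"]),round(r["score"],2),np.round(world(s,r["at"])))
    for q in("pivot","outlet","spout_mid","filler","yolk_bowl"):
        z=dict(pivot=190,outlet=138,spout_mid=190,filler=0,yolk_bowl=0)[q]
        for r in landmark_of(n,q)[:3]: 
            print("LM",q,np.round(r["at"]),round(r["score"],2),np.round(world(s,r["at"],z=z),1))
o=env.get_obs();print(o)
E
```

```text
side ['img', 'range_z', 'fx', 'fy', 'cx', 'cy', 'extrinsics'] 0.9961090087890625
yolk_bowl [312. 261.] 0.94 [ 729. -204.   25.]
yolk_bowl [287. 199.] 0.6 [736. 109.  23.]
yolk_bowl [184. 217.] 0.59 [471.  34.  23.]
drum_cornflour [213. 264.] 0.81 [ 542. -271.   71.]
drum_cornflour [171. 250.] 0.29 [ 460. -160.   43.]
jar_dill [214. 197.] 0.96 [545.  68.  57.]
mortar [171. 251.] 0.58 [ 460. -157.   39.]
filler [249. 191.] 0.7 [619. -95. 132.]
spout [214. 165.] 0.59 [551. -89. 188.]
LM pivot [253. 162.] 0.61 [630.9 -85.  190. ]
LM outlet [164. 186.] 0.95 [445.7 -55.7 138. ]
LM spout_mid [190. 167.] 0.62 [504.  -96.9 190. ]
LM filler [251. 243.] 0.7 [624.  -75.2   0. ]
LM yolk_bowl [310. 272.] 0.94 [ 725.5 -203.8    0. ]
LM yolk_bowl [180. 230.] 0.75 [462.9  11.6   0. ]
LM yolk_bowl [280. 213.] 0.6 [712.3  75.3   0. ]
top ['img', 'range_z', 'fx', 'fy', 'cx', 'cy', 'extrinsics'] 0.9959004720052084
yolk_bowl [222. 280.] 0.84 [464.   3.  25.]
yolk_bowl [297. 151.] 0.78 [ 725. -216.   23.]
yolk_bowl [179. 176.] 0.71 [714.  62.  24.]
drum_cornflour [326. 226.] 0.6 [ 533. -233.   93.]
jar_dil
[... 515 characters left out ...]
: 1.2, 'joint_positions': array([-1.46307965e+00,  2.45100024e-01,  1.55780606e+00, -2.81258555e-05,
        1.33871610e+00, -1.74103776e-01]), 'dq': array([-2.20427702e-04,  6.87218513e-04,  8.80254360e-04, -1.90966761e-03,
        7.53706511e-04,  7.66033878e-06]), 'joint_efforts': array([-1.12238125e-03, -4.15843534e+01, -3.14880002e+01,  6.84328610e-02,
        2.87106831e-02, -1.17752805e-06]), 'ee_pos': array([ 180.76347943, -624.36061474,  183.55197852]), 'tcp_rot': array([-1.42876353e-06,  7.99409457e-01, -6.00786585e-01, -2.00799382e-05]), 'ft_force': array([-0.07485771, -0.612037  ,  0.29080961]), 'torque': array([-0.00537362,  0.00107996, -0.00446444]), 'width': 94.26370773519699}
```

View pics/top0.png

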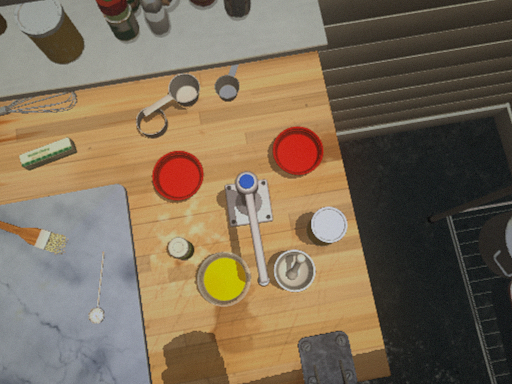

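View pics/side0.png

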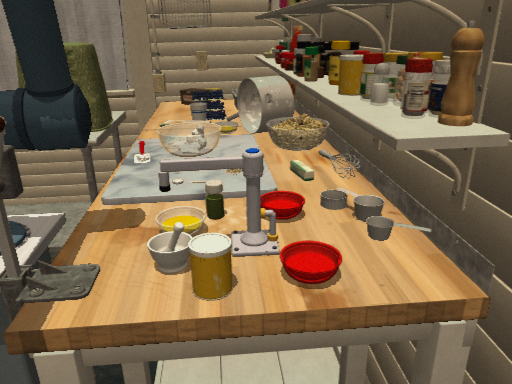

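The top view shows the yolk bowl at (225,279), the red look-alikes at (179,176) and (297,151), and the spout from its pivot at (247,183) to its end at (264,281). The mortar is at (295,270) and the dill jar at (181,248). Next I'll refine the geometry.

```bash
python3 - <<'E'
from h import *
s=vision.snapshot("top")
hsv=cv2.cvtColor(s["img"],cv2.COLOR_RGB2HSV)
for r in outline_of("top","yolk_bowl"):
    m=r["pixels"]; P=cloud(s,m); 
    if abs(r["at"][0]-225)>15: continue
    (c,rad)=cv2.minEnclosingCircle(np.argwhere(m)[:,::-1].astype(np.float32))
    print(r["score"],np.round(r["at"]),c,rad,world(s,c,z=40),np.percentile(P,[1,50,99],axis=0).round(1).tolist())
P=cloud(s,np.ones(s["range_z"].shape,bool))
# yolk colour
img=s["img"].astype(int); 
full=s["range_z"]>0
m=(hsv[...,0]>22)&(hsv[...,0]<34)&(hsv[...,1]>200)&(hsv[...,2]>150)
n,l,st,ce=cv2.connectedComponentsWithStats(m.astype(np.uint8)); i=1+np.argmax(st[1:,4]); Q=cloud(s,l==i)
print("yolk",ce[i],st[i],Q.mean(0),Q.min(0),Q.max(0))
# arm points z 185..206
A=P[(P[:,2]>185)&(P[:,2]<212)&(P[:,0]>420)&(P[:,0]<680)&(abs(P[:,1]+80)<80)]
print(len(A),A.min(0),A.max(0)); 
B=A[(A[:,0]<600)&(A[:,0]>460)]
vx,vy,x0,y0=cv2.fitLine(B[:,:2].astype(np.float32),cv2.DIST_HUBER,0,.01,.01).ravel();print("line",vx,vy,x0,y0)
H=P[(P[:,2]>206)&(P[:,2]<225)&(P[:,0]>590)&(P[:,0]<660)&(abs(P[:,1]+90)<40)];print("hub",len(H),H.mean(0),H.min(0),H.max(0))
for (a,lo,hi) in(("dill",(542,70),45),("mort",(454,-152),60),("drum",(535,-240),55)):
    K=P[(np.hypot(P[:,0]-lo[0],P[:,1]-lo[1])<hi)&(P[:,2]>25)&(P[:,2]<130)];print(a,K.min(0).round(),K.max(0).round())
T=P[(P[:,2]>110)&(P[:,0]>150)&(P[:,0]<950)];print(np.round(np.percentile(T,[0,5,50,95,100],axis=0)))
K=P[(P[:,0]>200)&(P[:,0]<400)&(P[:,1]>-300)&(P[:,1]<0)&(P[:,2]>10)];print("plate",K.min(0),K.max(0))
E
```

```text
0.82 [222. 278.] (222.83364868164062, 279.0576477050781) 27.75151252746582 [465.36515707  -0.72864265  40.        ] [[411.4, -56.3, -0.3], [465.9, -0.1, 23.1], [520.9, 54.2, 45.2]]
yolk [223.15993666 279.24228029] [ 204  258   41   43 1263] [ 4.65391399e+02 -1.10349249e-01  2.22875456e+01] [421.24508222 -44.34524314  17.02996628] [511.57697517  42.35050496  27.28324528]
1046 [ 443.03343143 -103.77251258  185.7070504 ] [648.11192678 -61.28884546 211.93688462]
line 0.9999996 0.00093294535 528.905 -82.81939
hub 385 [625.99527135 -82.57863877 211.8122995 ] [ 606.33921555 -103.02676744  206.00262146] [646.8967477  -62.04058717 218.15797302]
dill [522.  56.  25.] [565.  98.  96.]
mort [ 413. -197.   25.] [ 501. -109.  104.]
drum [ 499. -276.   25.] [ 574. -200.   99.]
[[ 436. -270.  111.]
 [ 634. -227.  214.]
 [ 887.   40.  274.]
 [ 938.  284.  369.]
 [ 950.  326.  506.]]
plate [ 206.68743565 -243.59478796   10.00093224] [ 314.44671139 -133.95933253   35.63039749]
```

Pivot is about (626.5, -82.7) and the bowl about (465.5, -0.3), so the target spout angle is about -0.473 rad, towards +y. I'll close the fingers and push from the -y side with the jaw axis along the push, so only one finger touches.

Request:
{"fn": "move_arm", "kwargs": {"steps": [[[0,0,0],[0,0,0],0],[[-1.5,-1.8,0],[0,0,0],0],[[-3,-3.6,0],[0,0,0],0],[[-3,-3.6,0],[0,0,0],0],[[-3,-3.6,0],[0,0,0],0]], "squeeze": 10}}

```text
clock: 1.8
ee_pos: [273.2, -487.1, 183.5]
tcp_rot: [-0.0, 0.799, -0.601, 0.0]
ft_force: [1.8, 0.2, 0.7]
width: 57.3
```

Request:
{"fn": "move_arm", "kwargs": {"steps": [[[-3,-3.6,0],[0,0,0],0],[[-3,-3.6,0],[0,0,0],0],[[-3,-3.6,0],[0,0,0],0],[[-3,-3.6,0],[0,0,0],0],[[-1.5,-1.8,0],[0,0,0],0]]}}

```text
clock: 2.3
ee_pos: [392.0, -311.0, 183.7]
tcp_rot: [-0.0, 0.8, -0.6, 0.0]
ft_force: [-0.3, 0.1, -0.3]
width: 17.2
```

Request:
{"fn": "move_arm", "kwargs": {"steps": [[[-2.8,-3.4,0],[0,0,0],0],[[-2.8,-3.4,0],[0,0,0],0],[[-2.8,-3.4,0],[0,0,0],0],[[-2,-2.4,0],[0,0,0],0],[[0,0,0],[0,0,0.15],0]]}}

```text
clock: 2.8
ee_pos: [484.2, -175.9, 183.7]
tcp_rot: [-0.0, 0.752, -0.659, 0.0]
ft_force: [-0.2, -0.5, -0.4]
width: 0.6
```

Request:
{"fn": "move_arm", "kwargs": {"steps": [[[0,0,0],[0,0,0.15],0],[[0,0,0],[0,0,0.15],0],[[0,0,0],[0,0,0.15],0],[[0,0,0],[0,0,0.15],0],[[0,0,0],[0,0,0],0]]}}

```text
clock: 3.3
ee_pos: [482.8, -178.8, 183.7]
tcp_rot: [0.0, -0.524, 0.852, -0.0]
ft_force: [-0.2, 0.3, -0.1]
width: 0.7
```

```bash
cat > plan.py <<'E'
from h import *
from scipy.spatial.transform import Rotation as Ro
import sys
def R():
    o=env.get_obs(); q=o["tcp_rot"]; return o,Ro.from_quat([q[1],q[2],q[3],q[0]]).as_matrix()
def to(x,y,z=None):
    o,M=R(); p=o["ee_pos"]; d=np.array([x-p[0],y-p[1],0 if z is None else z-p[2]])
    print("pos",p.round(1),"-x axis",(-M[:,0]).round(3),"shift cm",(M.T@d/10).round(2),"F",o["ft_force"].round(2),"w",round(o["width"],1),"t",o["clock"],"q",o["joint_positions"].round(2))
E
python3 - <<'E'
from plan import *
to(504,-120,182); to(510.4,-46.3,182)
s=vision.snapshot("top");save(s,"top1");s=vision.snapshot("side");save(s,"side1")
E
```

```text
pos [ 482.8 -178.8  183.7] -x axis [ 0.451  0.893 -0.   ] shift cm [-6.2   0.76  0.17] F [-0.17  0.32 -0.07] w 0.7 t 3.3 q [-0.58 -0.08  1.9  -0.    1.32  1.46]
pos [ 482.8 -178.8  183.7] -x axis [ 0.451  0.893 -0.   ] shift cm [-13.07   3.51   0.17] F [-0.17  0.32 -0.07] w 0.7 t 3.3 q [-0.58 -0.08  1.9  -0.    1.32  1.46]
```

View pics/side1.png

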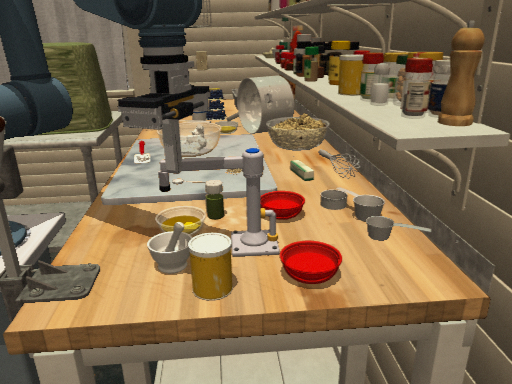

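View pics/top1.png

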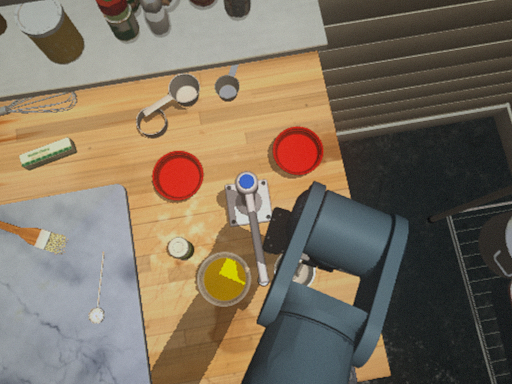

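The side and top views show the closed fingers about 75 mm on the -y side of the arm, with the gripper body above the hub. The path is clear, so I'm moving in.

Request:
{"fn": "move_arm", "kwargs": {"steps": [[[-2,0.2,0.1],[0,0,0],0],[[-2,0.2,0.1],[0,0,0],0],[[-1.5,0.2,0],[0,0,0],0],[[-0.7,0.2,0],[0,0,0],0],[[0,0,0],[0,0,0],0]]}}

```text
clock: 3.9
ee_pos: [503.7, -119.2, 181.6]
tcp_rot: [-0.0, -0.525, 0.851, -0.0]
ft_force: [-0.6, 0.1, -0.5]
width: 0.5
```

Request:
{"fn": "move_arm", "kwargs": {"steps": [[[-1,0.4,0],[0,0,0],0],[[-1,0.4,0],[0,0,0],0],[[-1,0.4,0],[0,0,0],0],[[-1,0.4,0],[0,0,0],0],[[0,0,0],[0,0,0],0]]}}

```text
clock: 4.4
ee_pos: [507.4, -75.6, 181.5]
tcp_rot: [0.0, -0.525, 0.851, 0.0]
ft_force: [-0.3, 0.1, -0.1]
width: 0.5
```

```bash
python3 - <<'E'
from plan import *
to(510.4,-46.3,182)
s=vision.snapshot("side");save(s,"side2")
E
```

```text
pos [507.4 -75.6 181.5] -x axis [0.45  0.893 0.   ] shift cm [-2.75  1.05 -0.04] F [-0.31  0.08 -0.06] w 0.5 t 4.4 q [-0.37 -0.08  1.91  0.    1.31  1.67]
```

View pics/side2.png

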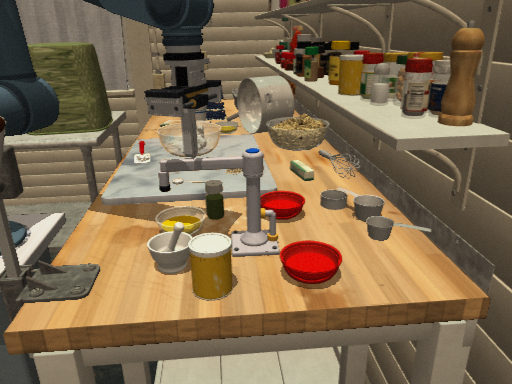

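```bash
python3 - <<'E'
from plan import *
s=vision.snapshot("side")
for r in (100,125,140,150,154,158,162,166,170): print(r,[world(s,(c,r)).round(0).tolist() for c in (172,184,190,196,204)])
E=np.array(s["extrinsics"])
def pj(p):
    c=E[:3,:3]@p+E[:3,3]; return s["cx"]+s["fx"]*c[0]/-c[2], s["cy"]-s["fy"]*c[1]/-c[2]
for p in ((507,-76,173),(446,-83,202),(626,-83,218),(507,-91,202),(507,-91,178)): print(p,pj(np.array(p)))
print(-E[:3,:3].T@E[:3,3])
i=cv2.resize(s["img"][90:210,130:290],None,fx=4.9,fy=4.9,interpolation=cv2.INTER_CUBIC);cv2.imwrite("pics/z2.png",i[...,::-1])
E
```

```text
100 [[487.0, -160.0, 330.0], [503.0, -98.0, 320.0], [515.0, -108.0, 321.0], [526.0, -110.0, 321.0], [539.0, -83.0, 316.0]]
125 [[396.0, 683.0, 108.0], [499.0, -85.0, 270.0], [510.0, -86.0, 270.0], [485.0, 698.0, 102.0], [516.0, 685.0, 103.0]]
140 [[411.0, 497.0, 97.0], [496.0, -84.0, 241.0], [508.0, -90.0, 242.0], [519.0, -70.0, 236.0], [518.0, 499.0, 92.0]]
150 [[405.0, 521.0, 56.0], [494.0, -82.0, 220.0], [507.0, -89.0, 222.0], [518.0, -74.0, 217.0], [515.0, 513.0, 54.0]]
154 [[401.0, 548.0, 34.0], [494.0, -81.0, 212.0], [506.0, -89.0, 214.0], [517.0, -73.0, 208.0], [513.0, 567.0, 24.0]]
158 [[401.0, 541.0, 22.0], [493.0, -79.0, 203.0], [505.0, -82.0, 203.0], [517.0, -80.0, 202.0], [533.0, -84.0, 203.0]]
162 [[470.0, -92.0, 200.0], [493.0, -92.0, 199.0], [505.0, -92.0, 198.0], [517.0, -90.0, 197.0], [532.0, -90.0, 196.0]]
166 [[469.0, -91.0, 191.0], [493.0, -91.0, 190.0], [504.0, -89.0, 189.0], [516.0, -88.0, 188.0], [532.0, -90.0, 188.0]]
170 [[468.0, -89.0, 182.0], [492.0, -88.0, 181.0], [504.0, -88.0, 180.0], [516.0, -91.0, 180.0], [515.0, 383.0, 24.0]]
(507, -76, 173) (np.float64(192.196930268202), np.float64(171.4527935553764))
(446, -83, 202) (np.float64(159.96096028996362), np.float64(160.08842989473007))
(626, -83, 218) (np.float64(250.5465855512648), np.float64(148.36907777503504))
(507, -91, 202) (np.float64(190.84981473201663), np.float64(159.89601200386358))
(507, -91, 178) (np.float64(191.7116043314185), np.float64(171.46193373024553))
[ 558.62535585 -884.41581195  440.97598323]
```

View pics/z2.png

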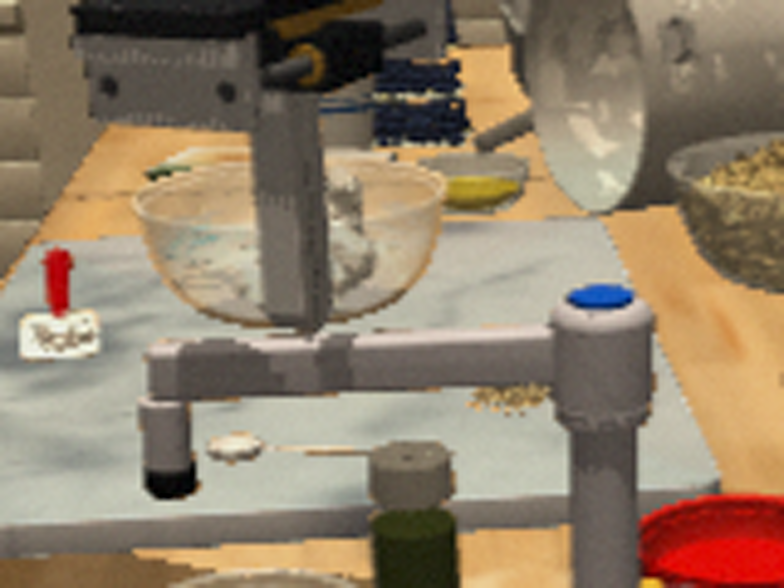

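The zoom shows the fingertips just above the bar, at about z=204 (TCP reads 181.5 mm). They sit about 30 mm higher than the tool data says, so they passed over the spout without touching it. I'll back off and go 30 mm lower.

Request:
{"fn": "move_arm", "kwargs": {"steps": [[[0,0,-0.5],[0,0,0],0],[[1.5,-0.5,0],[0,0,0],0],[[2,-0.8,0],[0,0,0],0],[[1.5,-0.5,0],[0,0,0],0],[[0,0,0],[0,0,0],0]]}}

```text
clock: 5.0
ee_pos: [500.8, -131.5, 186.8]
tcp_rot: [0.0, -0.523, 0.853, -0.0]
ft_force: [-0.1, 0.5, -0.0]
width: 0.4
```

Request:
{"fn": "move_arm", "kwargs": {"steps": [[[0,0,1],[0,0,0],0],[[0,0,1.5],[0,0,0],0],[[0,0,1],[0,0,0],0],[[0,0,0],[0,0,0],0]]}}

```text
clock: 5.4
ee_pos: [499.3, -128.4, 148.7]
tcp_rot: [-0.001, -0.524, 0.852, 0.002]
ft_force: [-0.3, -0.1, 0.0]
width: 0.6
```

```bash
python3 - <<'E'
from plan import *
to(510.4,-46.3)
s=vision.snapshot("side")
i=cv2.resize(s["img"][90:210,130:290],None,fx=4.9,fy=4.9,interpolation=cv2.INTER_CUBIC);cv2.imwrite("pics/z3.png",i[...,::-1])
for r in range(140,190,4): print(r,[world(s,(c,r)).round(0).tolist() for c in (178,184,190,196)])
E
```

```text
pos [ 499.3 -128.4  148.7] -x axis [0.451 0.893 0.   ] shift cm [-7.83  2.7   0.01] F [-0.3  -0.05  0.  ] w 0.6 t 5.4 q [-0.47 -0.03  1.93  0.    1.25  1.57]
140 [[489.0, -135.0, 254.0], [501.0, -142.0, 255.0], [510.0, -125.0, 251.0], [491.0, 487.0, 96.0]]
144 [[489.0, -136.0, 247.0], [500.0, -141.0, 248.0], [510.0, -126.0, 243.0], [490.0, 494.0, 81.0]]
148 [[488.0, -135.0, 239.0], [500.0, -142.0, 240.0], [509.0, -125.0, 235.0], [489.0, 497.0, 66.0]]
152 [[488.0, -138.0, 232.0], [499.0, -139.0, 232.0], [509.0, -127.0, 228.0], [488.0, 501.0, 51.0]]
156 [[487.0, -135.0, 224.0], [498.0, -140.0, 225.0], [508.0, -130.0, 221.0], [485.0, 545.0, 24.0]]
160 [[486.0, -137.0, 217.0], [498.0, -141.0, 218.0], [508.0, -129.0, 213.0], [517.0, -89.0, 201.0]]
164 [[485.0, -134.0, 208.0], [497.0, -142.0, 210.0], [507.0, -131.0, 206.0], [516.0, -90.0, 193.0]]
168 [[485.0, -135.0, 201.0], [496.0, -140.0, 202.0], [507.0, -131.0, 198.0], [516.0, -89.0, 184.0]]
172 [[433.0, 380.0, 22.0], [496.0, -139.0, 193.0], [506.0, -133.0, 191.0], [490.0, 371.0, 22.0]]
176 [[436.0, 343.0, 21.0], [495.0, -141.0, 186.0], [506.0, -134.0, 183.0], [491.0, 332.0, 23.0]]
180 [[441.0, 282.0, 30.0], [494.0, -133.0, 176.0], [559.0, -884.0, 441.0], [493.0, 296.0, 22.0]]
184 [[441.0, 269.0, 22.0], [459.0, 267.0, 22.0], [476.0, 262.0, 23.0], [494.0, 260.0, 23.0]]
188 [[444.0, 235.0, 22.0], [461.0, 231.0, 23.0], [478.0, 229.0, 23.0], [495.0, 228.0, 22.0]]
```

View pics/z3.png

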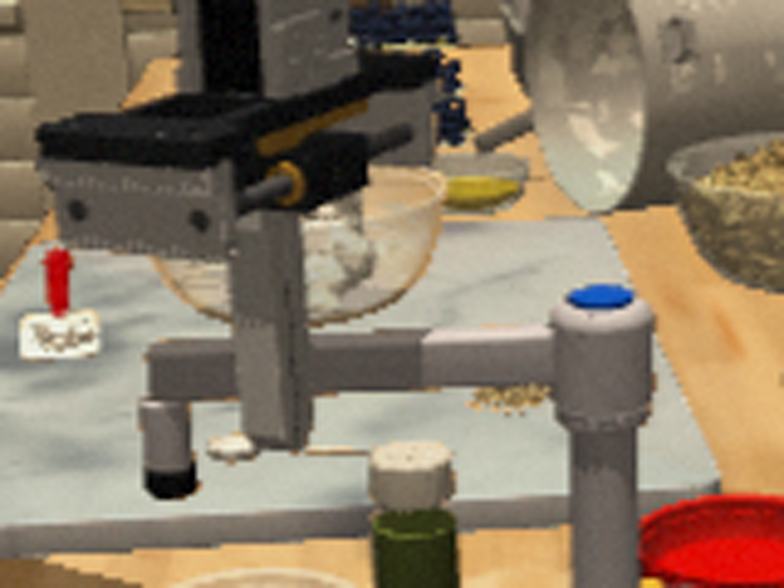

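The tips are now at about z=175, with the finger spanning the full bar height and in front of the bar (-y side). I'll push now.

Request:
{"fn": "move_arm", "kwargs": {"steps": [[[-1.5,0.5,0],[0,0,0],0],[[-1,0.4,0],[0,0,0],0],[[-1,0.4,0],[0,0,0],0],[[-1,0.4,0],[0,0,0],0],[[0,0,0],[0,0,0],0]]}}

```text
clock: 5.95
ee_pos: [506.3, -80.4, 151.9]
tcp_rot: [0.0, -0.525, 0.851, -0.0]
ft_force: [-0.0, -0.4, 0.2]
width: 0.6
```

Request:
{"fn": "move_arm", "kwargs": {"steps": [[[-1,0.4,0],[0,0,0],0],[[-1,0.3,0],[0,0,0],0],[[-0.6,0.2,0],[0,0,0],0],[[0,0,0],[0,0,0],0]]}}

```text
clock: 6.35
ee_pos: [509.8, -53.8, 151.6]
tcp_rot: [-0.0, -0.524, 0.852, 0.0]
ft_force: [-0.2, -0.9, 1.4]
width: 0.5
```

```bash
cat > chk.py <<'E'
from plan import *
to(510.4,-46.3)
name=sys.argv[1]
for n in ("side","top"):
    s=vision.snapshot(n);save(s,n+name)
    for r in landmark_of(n,"outlet")[:2]: print(n,"outlet",np.round(r["at"]),round(r["score"],2),world(s,r["at"],z=138).round(1))
    if n=="side":
        # black nozzle + arm front face cloud
        P=cloud(s,np.ones(s["range_z"].shape,bool)); h=cv2.cvtColor(s["img"],cv2.COLOR_RGB2HSV)
        A=P[(P[:,2]>181)&(P[:,2]<199)&(np.hypot(P[:,0]-626.5,P[:,1]+82.7)<192)&(P[:,1]>-110)&(P[:,0]<600)]
        N=P[(P[:,2]>142)&(P[:,2]<168)&(np.hypot(P[:,0]-626.5,P[:,1]+82.7)<200)&(np.hypot(P[:,0]-626.5,P[:,1]+82.7)>150)]
        print("nozzle face",len(N),np.median(N,0).round(1),N.min(0).round(1),N.max(0).round(1))
    else:
        P=cloud(s,np.ones(s["range_z"].shape,bool))
        A=P[(P[:,2]>197)&(P[:,2]<208)&(np.hypot(P[:,0]-626.5,P[:,1]+82.7)<192)&(np.hypot(P[:,0]-626.5,P[:,1]+82.7)>150)&(P[:,0]<600)]
        if len(A): 
            e=A.mean(0);print("top arm end",len(A),e.round(1),"angle",np.arctan2(e[1]+82.7,626.5-e[0]))
        m=cv2.inRange(cv2.cvtColor(s["img"],cv2.COLOR_RGB2HSV),(22,200,90),(34,255,255))
        m=cv2.inRange(cv2.cvtColor(s["img"],cv2.COLOR_RGB2HSV),(22,200,90),(34,255,255)); Q=cloud(s,m>0);Q=Q[np.hypot(Q[:,0]-465,Q[:,1])<80]
        print("yolk",len(Q),Q.min(0).round(1),Q.max(0).round(1))
E
python3 chk.py 4
```

```text
pos [509.8 -53.8 151.6] -x axis [0.45  0.893 0.   ] shift cm [-0.7   0.28  0.  ] F [-0.22 -0.86  1.38] w 0.5 t 6.35 q [-0.33 -0.05  1.93  0.    1.26  1.71]
side outlet [176. 175.] 0.58 [465.3   9.  138. ]
nozzle face 116 [464.6 -18.8 154.7] [452.3 -22.9 142.1] [474.3  -5.  167.5]
top outlet [223. 281.] 0.59 [459.4  -7.7 138. ]
top arm end 150 [472.1 -16.4 201.5] angle 0.4053984516780887
yolk 735 [430.3 -47.6  16.7] [506.   41.4 454.5]
```

View pics/side4.png

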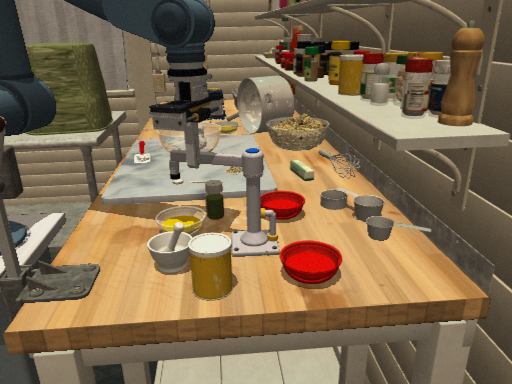

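View pics/top4.png

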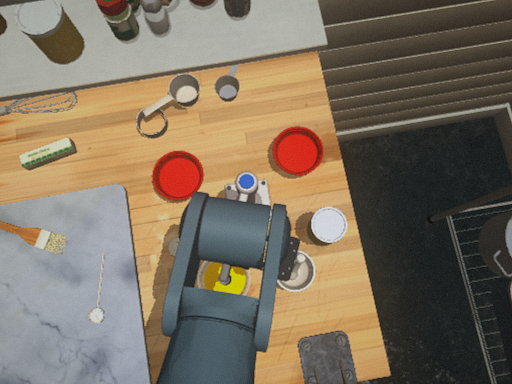

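The spout has turned to about 0.405 rad and its end shows over the yolk at (225,273) in the top view. About 0.07 rad more is needed.

Request:
{"fn": "move_arm", "kwargs": {"steps": [[[-0.4,0.2,0],[0,0,0],0],[[-0.4,0.1,0],[0,0,0],0],[[0,0,0],[0,0,0],0],[[0,0,0],[0,0,0],0],[[0,0,0],[0,0,0],0]]}}

```text
clock: 7.05
ee_pos: [510.6, -46.1, 151.5]
tcp_rot: [-0.0, -0.524, 0.852, 0.0]
ft_force: [-0.3, -1.1, -0.3]
width: 0.5
```

```bash
python3 chk.py 5
```

```text
pos [510.6 -46.1 151.5] -x axis [ 0.451  0.892 -0.   ] shift cm [0.03 0.01 0.  ] F [-0.34 -1.08 -0.32] w 0.5 t 7.05 q [-0.31 -0.05  1.93  0.    1.26  1.73]
side outlet [177. 174.] 0.73 [466.2  20.  138. ]
nozzle face 113 [469.4  -9.8 154.5] [457.9 -14.2 142.3] [ 4.793e+02 -1.000e-01  1.677e+02]
top outlet [221. 279.] 0.57 [463.5  -4.5 138. ]
top arm end 135 [474.7  -6.4 201.1] angle 0.4658327202010028
yolk 773 [428.6 -47.5  15.7] [502.6  41.1 364.8]
```

View pics/top5.png

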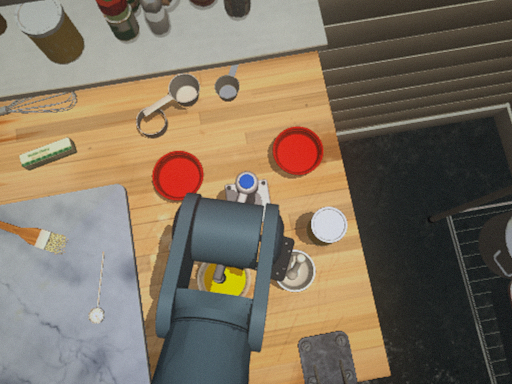

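View pics/side5.png

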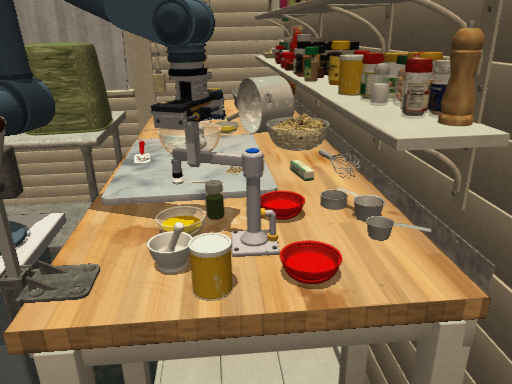

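```bash
python3 - <<'E'
from plan import *
to(510.4,-46.3); print(order.job_done())
E
```

```text
pos [510.6 -46.1 151.5] -x axis [ 0.451  0.892 -0.   ] shift cm [0.02 0.01 0.  ] F [-0.59 -0.97  1.48] w 0.7 t 7.25 q [-0.31 -0.05  1.93  0.    1.26  1.73]
the job is handed in; nothing more can be done
None
```

I turned the spout about 0.47 rad towards +y, pushing its side with the closed fingertip. I handed the job in at about 7.3 s with the finger still holding it against the spring.

**Last checks**
- **Outlet position:** the spout end seen from above gave an angle of 0.466 rad against a target of 0.473. That puts the outlet within about 2 mm of the bowl centre, and the depth reading of the nozzle agreed.
- **Push force:** the wrist read about 1 N against the push. That is noisy, and below the roughly 2 N I expected from the spring, but above the 0.3 N needed.
- **Other things on the worktop:** by eye, the bowl, mortar, drum and jar had not moved in the last pictures. The robot's arm partly or fully hid the bowl and jar from above.

**What disagreed**
- **Fingertip height:** the tips sat about 20–30 mm higher than the tool data says. My first sweep therefore passed just above the spout without touching it, and I backed off, went 30 mm lower and pushed again.
- **Outlet landmark:** the network's side-view position was about 20 mm off in y. I did not use it, because its top-view position and the depth data agreed with each other.

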